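# Fetch the bit block from behind the bottles

### The job

Three bottles in the bench tidy stand right in front of the black bit block, so it cannot be gripped: first stand all three bottles in the steel side tray, then set the bit block down upright in the middle of the white work mat, and then put each bottle back in the tidy on the very spot where it stood at the start. Set things down rather than dropping them, tip nothing over, leave the phone, the screw dish and the screwdriver where they lie, and leave everything standing at rest.

Things in the scene. Friction and masses are not known exactly. Their poses are not given: they have to be found in the camera images.
- pump_center (a point): White dispenser bottle with a pale blue band and a blue pump top, 52 mm diameter, 118 mm tall (straight wall from the foot to 94 mm), about 0.2 kg. It stands upright on the tidy's floor at the start; that place is where it belongs. Origin half-way up on its axis, z up. Grip it across the straight wall about 80 mm above its foot, closing along the tidy's x axis: beside it (along the tidy's y) the neighbours leave only about 15 mm. 
- can_center (a point): Red spray can with a white band and a small white cap, 50 mm diameter, 124 mm tall (straight wall from the foot to 98 mm), about 0.18 kg. It stands upright on the tidy's floor at the start; that place is where it belongs. Origin half-way up on its axis, z up. Grip it across the straight wall about 80 mm above its foot, closing along the tidy's x axis: beside it (along the tidy's y) the neighbours leave only about 15 mm. 
- amber_center (a point): Amber-brown bottle with a cream label band and a black cap, 52 mm diameter, 114 mm tall (straight wall from the foot to 94 mm), about 0.22 kg. It stands upright on the tidy's floor at the start; that place is where it belongs. Origin half-way up on its axis, z up. Grip it across the straight wall about 80 mm above its foot, closing along the tidy's x axis: beside it (along the tidy's y) the neighbours leave only about 15 mm. 
- block_center (a point): Black bit block, 40 mm (its x) by 104 mm (its y) by 32 mm tall, with three rows of short driver bits standing 8 mm above its top (40 mm tall in all), about 0.16 kg. It lies in the tidy with its long side about 10 mm behind the row of bottles (towards the tidy's +x). Origin at its centre, 16 mm above its underside; z up. Grip it across its 40 mm, low down.
- tidy: Bench tidy, a fixed shallow dark-grey plastic tray 170 mm (x) by 216 mm (y), floor 4 mm thick, rim 10 mm above the bench and 3 mm thick; origin at the centre of its underside. The bottles stand in a row along its y, 68 mm apart, about 46 mm towards -x from its centre, each on a light grey printed disc of 58 mm; the bit block lies behind them, towards its +x. Which bottle is on which disc changes.
- tray: Side tray, fixed stainless steel, 116 mm (x) by 256 mm (y), floor and wall 3 mm thick, rim 14 mm above the bench; empty at the start; origin at the centre of its underside. Room for the three bottles in a row along its y, 80 mm apart.
- workmat: White work mat with a thin grey grid, fixed, 130 mm (x) by 170 mm (y) by 2 mm thick; origin at the centre of its underside.
- phone: Opened phone, 74 mm (x) by 148 mm (y) by 10 mm, loose; origin under its centre. Leave it alone.
- dish: Small round steel screw dish, 72 mm diameter, 22 mm tall, loose; origin under its centre. Leave it alone.
- driver: Yellow-handled screwdriver, 150 mm long, loose, lying along its own x with its handle to -x; origin under its middle. Leave it alone.
Not all that is in view belongs to the job. What is shaped like the part that bears can_center but purple or turquoise is not meant.

How it is judged (in metres and radians):
On the way, in this order (a step that is already met when the one before it is completed fails the run):
1. all three bottles stand upright in the side tray, let go (x of pump_center in the frame of tray between -0.045 and 0.045 m and y of pump_center in the frame of tray between -0.115 and 0.115 m and z of pump_center in the frame of tray below 0.067 m and angle between each of pump_center, can_center, amber_center's own z axis and vertical below 0.1 rad and linear speed of each of pump, can, amber below 0.02 m/s and contact force between the fingers and pump below 0.3 N and x of can_center in the frame of tray between -0.045 and 0.045 m and y of can_center in the frame of tray between -0.115 and 0.115 m and z of can_center in the frame of tray below 0.07 m and contact force between the fingers and can below 0.3 N and x of amber_center in the frame of tray between -0.045 and 0.045 m and y of amber_center in the frame of tray between -0.115 and 0.115 m and z of amber_center in the frame of tray below 0.065 m and contact force between the fingers and amber below 0.3 N), for 0.2 s.
2. the bit block lies upright in the middle of the white work mat, let go (horizontal distance between block_center and workmat below 0.02 m and z of block_center in the frame of workmat below 0.022 m and angle between block_center's own z axis and vertical below 0.1 rad and linear speed of block below 0.02 m/s and contact force between the fingers and block below 0.3 N), for 0.2 s.
At the end, for the whole second after the job is handed in: The bit block lies upright on the white work mat, its centre within 20 mm of the mat's centre; each bottle stands upright (within 6 degrees) on the tidy within 15 mm of where it stood at the start; all are let go and at rest (all of step 2 and distance of each of pump_center, can_center, amber_center from where it was at the start of the episode below 0.015 m and angle between each of pump_center, can_center, amber_center's own z axis and vertical below 0.1 rad and linear speed of each of pump, can, amber below 0.02 m/s and contact force between the fingers and pump below 0.3 N and contact force between the fingers and can below 0.3 N and contact force between the fingers and amber below 0.3 N); the robot touches nothing.
It fails at once if a bottle or the bit block is tipped over (more than 35 degrees) (angle between any of pump_center, can_center, amber_center, block_center's own z axis and vertical above 0.61 rad).
It fails at once if a bottle or the bit block is dropped or flung (moves faster than 0.7 m/s out of the fingers) ((linear speed of pump above 0.7 m/s and contact force between the fingers and pump below 0.05 N) or (linear speed of can above 0.7 m/s and contact force between the fingers and can below 0.05 N) or (linear speed of amber above 0.7 m/s and contact force between the fingers and amber below 0.05 N) or (linear speed of block above 0.7 m/s and contact force between the fingers and block below 0.05 N)).
It fails at once if the phone, the screw dish or the screwdriver is moved by more than 15 mm (distance of any of phone, dish, driver from where it was at the start of the episode above 0.015 m).
It also fails if it takes over 144 s, if anything falls off the work surface, if the arm or the gripper's body presses on something with over 40 N, if the wrist force passes 120 N, or if a joint passes its speed limit or range.

### The arm

A 6-joint arm with a two-finger parallel gripper is mounted at the origin on the work surface. World frame = base frame: x ahead of the robot, y to its left, z up, the work surface at z = 0. Lengths are in mm, angles in degrees, forces in N, time in s.
With the tool pointing down it reaches from about 325 to 875 mm from the base axis. Payload 4.4 kg.
Tool frame: the origin (TCP) lies at the very end of the fingers, on their centre line; the grasp point (between the pads) lies 19 mm behind it; z points along the fingers, y is the line along which they close (so a half turn about z gives the same grasp; the last joint's range is limited). The gripper opens to 85 mm and grips with 20 to 120 N. Pads are 22 mm wide; open, the fingers measure 114 mm over their backs; the gripper's body (76 mm by 85 mm) begins 54 mm behind the grasp point. The pads swing forward as they close: fully open they stand 13 mm farther back than shut.
Start: joints at [-78.638, 11.837, 88.321, -0, 79.842, -8.623], TCP at [196.506, -540.382, 231.282] pointing down, gripper open.
Joint ranges: [-156.59, 156.59], [-49.26, 127.26], [12.9, 141.05], [-63.56, 243.56], [4.71, 150.69], [-161.64, 161.64]. Speed limits (degrees/s): [159.86, 159.86, 180, 180, 180, 180].

### API

Orientations are given as [roll, pitch, yaw] about the fixed x, y, z axes, in that order (R = Rz(yaw) Ry(pitch) Rx(roll)).
In Python, from cell import * gives the robot as it stands.
- The arm moves only by the tool send_rows, never from a script. Its argument "deltas" is a list of rows, each a list of 3 entries, a list of its own where there are three numbers: the shift along the world's x, y, z in units of 30 mm (1.0 is 30 mm), then the turn about the world's z in units of 5 degrees (1.0 is 5 degrees), then the opening, from -1 (shut) to 1 (fully open). A call has 1 to 20 rows; each row shifts and turns the commanded pose from where the row before left it; what a row does not reach is not made up. A row lasts 1/10 s, in which the tool goes at most 50 mm and 8.59 degrees, less where a joint would pass 70% of its speed; a pose out of reach is approached as far as the arm can. A call is refused whole if a number of a shift passes 1 or a number of a turn 1, either way. A call with a gripper value outside its range is refused whole. The fingers move at their own pace and stop on an object; "newtons" is the grip in N (left out, the last holds). Time passes only in rows, so rows that do not move let the fingers close. It gives the time, the measured TCP pose, the force, the opening and the grip force at its end, in the units of the state.
- observe(): the state, without advancing time (a new reading comes with each control period).
- capture(name): name is "scene" or "top"; returns a dict with "img" (384x512x3 uint8, blue, green, red), "vertical_fov" (degrees; the focal length in pixels is half the picture's height over the tangent of half this angle, whatever the lens; pixels are square), "cx", "cy" (the principal point, pixels), "distortion" ([k1, k2, p1, p2, k3] as OpenCV has them; the pictures are not rectified), "xyz" and "rotation" of the camera in the world. Camera axes: x right, y down, z forward; pixel columns grow to the right and rows downward; lengths in mm; the calibration is good to about 2 mm. A picture is of the moment at which its call begins. There is no depth.
- finish_job(): hands the job in; it is judged then, once.
The state is a dict: "time": time; "joint_pos": joint angles; "qd": joint speeds; "tau": joint torques, N m; "eef_pos": TCP position; "orientation": TCP orientation; "force": force on the tool from outside, world axes, zero at the start; "moment": the same for the moment, N m; "opening": finger opening in mm; "gripper_force": force on a finger pad.
Only numpy, scipy, OpenCV 4.12 (cv2) and the standard library are available. Lean on these libraries where they do the work, as an engineer would, in place of code of your own. Each camera call takes 0.05 s, during which the arm holds its last target. There are 200 camera calls.

## Working session

There is one attempt and no reset: what is moved stays moved. The work goes in short steps, Python scripts to look and compute and a tool call to move; the robot and the scene stay as the last step left them, time stands still between calls to the robot, and variables do not carry over. Pictures are saved under pics/ and viewed, at most 14 in all, crops included, and the job is handed in when it is done.

Besides the shell and the picture viewer there is one more tool, called as name(argument=value, ...) on one line, values as JSON. send_rows: Moves the arm, as the interface text tells. Its arguments: {"type":"object","properties":{"deltas":{"type":"array","items":{"type":"array"}},"newtons":{"type":"number"}},"required":["deltas"]}

```bash
mkdir -p pics; python3 - <<'E'
from cell import *
import cv2,pickle
d={}
for n in("scene","top"):
    c=capture(n);d[n]=c;cv2.imwrite(f"pics/{n}0.png",c["img"])
    print(n,{k:v for k,v in c.items() if k!="img"})
pickle.dump(d,open("cap0.pkl","wb"))
print(observe())
E
```

```text
scene {'vertical_fov': 52.03338905915688, 'cx': 258.051362214167, 'cy': 193.9736221134732, 'distortion': array([-0.06330777,  0.        ,  0.        ,  0.        ,  0.        ]), 'xyz': array([1388.17449667,  -15.67609964,  667.60918778]), 'rotation': array([-127.47918788,    0.13864934,   83.46533318])}
top {'vertical_fov': 51.61917907498579, 'cx': 263.4863919218524, 'cy': 192.38320107624222, 'distortion': array([-0.05799342,  0.        ,  0.        ,  0.        ,  0.        ]), 'xyz': array([ 417.12484143,   52.46095418, 1305.81135135]), 'rotation': array([-172.08660256,    0.27759461,  -89.94424289])}
{'time': 0.1, 'joint_pos': array([-7.86397101e+01,  1.18795555e+01,  8.83966904e+01, -1.95618636e-03,
        7.98430604e+01, -8.62472466e+00]), 'qd': array([ 0.02713732, -0.14116939, -0.13456916,  0.0119523 , -0.0199823 ,
       -0.04236907]), 'tau': array([-7.37477712e-04, -3.84099555e+01, -2.92549539e+01, -2.14381921e-04,
        4.88623395e-03,  1.91602305e-05]), 'eef_pos': array([ 196.34580155, -539.70320555,  230.23938541]), 'orientation': array([-1.79881754e+02, -1.59883527e-02,  1.99853450e+01]), 'force': array([-0.48141927, -1.27651699,  0.27125591]), 'moment': array([-0.04415267, -0.01020938,  0.00501091]), 'gripper_force': 0.0, 'opening': 85.31234684130978}
```

View pics/scene0.png

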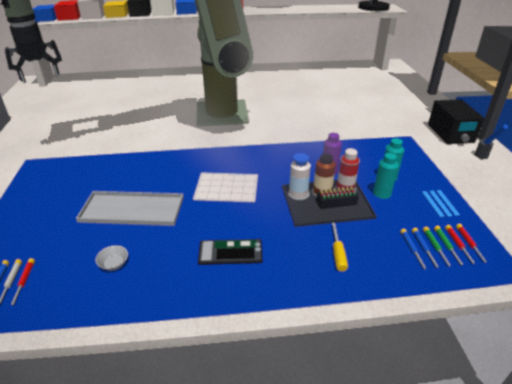

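View pics/top0.png

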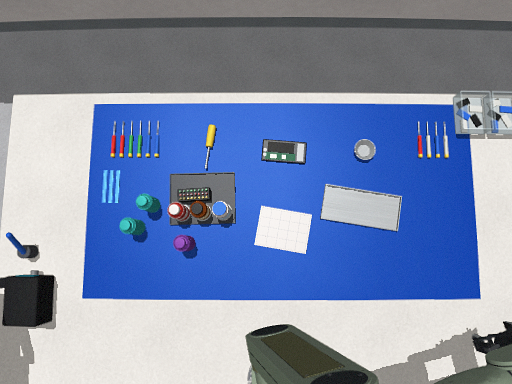

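The top view has x upward and y to the left. These could be taken for the can:
- red with a white cap, top (178,212), scene (348,170)
- purple, top (183,243)
- turquoise, top (147,202)
- turquoise, top (130,226)

I choose the red one in the tidy. The pump is the white and blue bottle at top (222,211), the amber is at (200,211), and the block is at (194,194).

```bash
cat > h.py <<'E'
import numpy as np,cv2,pickle
from scipy.spatial.transform import Rotation as R
def cam(c):
    f=c["img"].shape[0]/2/np.tan(np.radians(c["vertical_fov"]/2))
    return np.array([[f,0,c["cx"]],[0,f,c["cy"]],[0,0,1]]),np.array(c["distortion"]),R.from_euler("xyz",c["rotation"],degrees=True).as_matrix(),np.array(c["xyz"])
def pix2(c,uv,z):
    K,D,Rm,t=cam(c);p=cv2.undistortPoints(np.array(uv,float).reshape(-1,1,2),K,D).reshape(-1,2)
    d=np.c_[p,np.ones(len(p))]@Rm.T
    return t+d*((z-t[2])/d[:,2])[:,None]
def proj(c,P):
    K,D,Rm,t=cam(c);P=np.array(P,float).reshape(-1,3)
    return cv2.projectPoints(((P-t)@Rm).reshape(-1,1,3),np.zeros(3),np.zeros(3),K,D)[0].reshape(-1,2)
def crop(c,x0,y0,x1,y1,s,name):
    cv2.imwrite(name,cv2.resize(c["img"][y0:y1,x0:x1],None,fx=s,fy=s,interpolation=cv2.INTER_CUBIC))
E
python3 - <<'E'
from h import *
d=pickle.load(open("cap0.pkl","rb"));t=d["top"];s=d["scene"]
a=cv2.resize(t["img"][165:260,105:245],None,fx=5,fy=5,interpolation=cv2.INTER_CUBIC);cv2.imwrite("pics/c1.png",a)
crop(s,270,120,420,235,5,"pics/c2.png")
hsv=cv2.cvtColor(t["img"],cv2.COLOR_BGR2HSV)
def rect(m,n,z,box):
    mm=np.zeros_like(m);x0,y0,x1,y1=box;mm[y0:y1,x0:x1]=m[y0:y1,x0:x1]
    cs=cv2.findContours(mm,cv2.RETR_EXTERNAL,cv2.CHAIN_APPROX_NONE)[0]
    c=max(cs,key=cv2.contourArea);c=pix2(t,c.reshape(-1,2),z)[:,:2].astype(np.float32)
    print(n,cv2.minAreaRect(c))
nb=((hsv[...,1]<110)).astype(np.uint8)
rect(nb,"mat",2,(245,200,318,258));rect(nb,"tray",14,(314,178,410,236));rect(nb,"dish",22,(345,130,385,166));rect(nb,"phone",10,(255,130,312,170))
rect((hsv[...,1]<130).astype(np.uint8),"tidy",10,(160,165,242,232))
H,S,V=[hsv[...,i].astype(int) for i in range(3)]
rect(((abs(H-107)<20)&(S>60)&(V>120)&~((H>112)&(S>225))).astype(np.uint8),"pumpcap",118,(205,195,240,225))
print(hsv[208,222],hsv[280,200])
for n,uv,z in[("purple",(183,242),120),("teal1",(147,202),120),("teal2",(130,226),120)]:print(n,pix2(t,[uv],z))
E
```

```text
mat ((476.89251708984375, -4.62152099609375), (170.66407775878906, 131.60830688476562), 80.03352355957031)
tray ((548.6398315429688, -260.6893005371094), (257.4024658203125, 117.82681274414062), 80.61400604248047)
dish ((741.5045166015625, -277.06622314453125), (68.3095474243164, 70.85395050048828), 0.13844475150108337)
phone ((737.2869873046875, -8.640434265136719), (145.35604858398438, 72.42403411865234), 85.13182067871094)
tidy ((579.1766357421875, 265.5484619140625), (170.94667053222656, 223.80831909179688), 1.5113129615783691)
pumpcap ((533.2861938476562, 193.64801025390625), (39.27299499511719, 39.35585403442383), 0.07616408169269562)
[109 171 238] [110 198 202]
purple [[432.75920588 297.81365987 120.        ]]
teal1 [[552.47070468 410.73569215 120.        ]]
teal2 [[479.78810311 459.5977737  120.        ]]
```

View pics/c1.png

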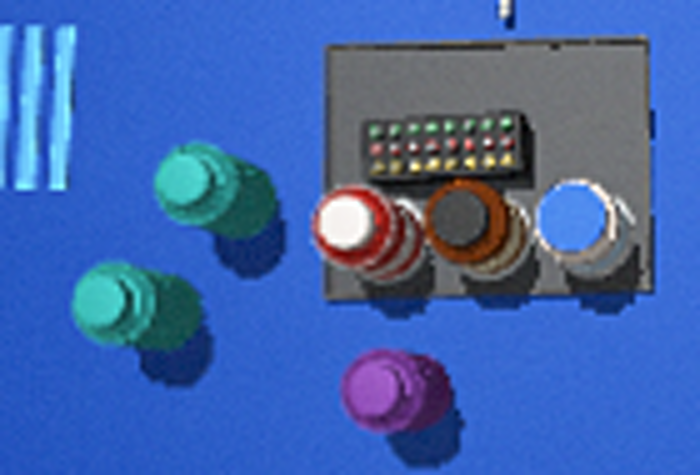

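View pics/c2.png

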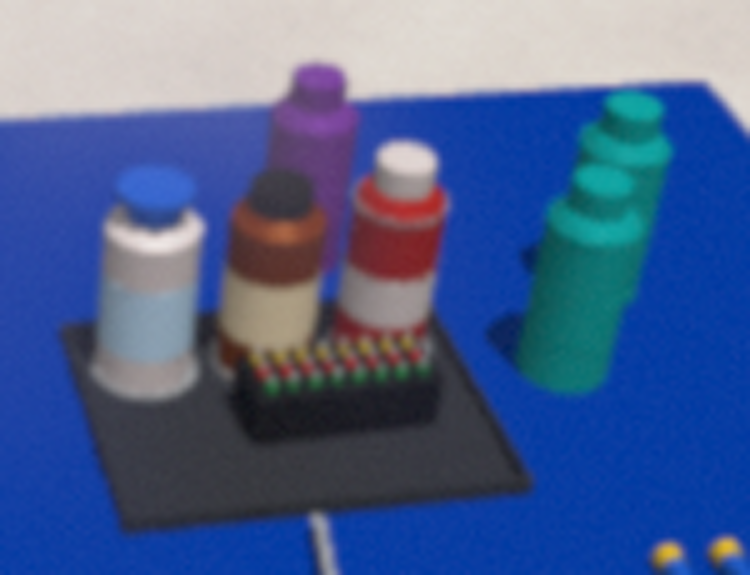

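The crops confirm the choice. In the top crop the red can has its cap at (347,222), the amber at (458,216) and the pump at (574,215). The block covers (362,115) to (525,178), and the purple decoy is separate at (375,390). Next I turn these into coordinates.

```bash
python3 - <<'E'
from h import *
d=pickle.load(open("cap0.pkl","rb"));t=d["top"];s=d["scene"]
o=lambda p,x,y:(np.array(p)+.5)/5-.5+[x,y]
c=pix2(t,o([(328,45),(648,38),(653,292),(326,300)],105,165),10)[:,:2];print("tidy",c.round(1),c.mean(0),
 "yaw of +y edge",[np.degrees(np.arctan2(*(-(e[0]),e[1]))).round(2) for e in(c[0]-c[1],c[3]-c[2])])
for n,p,q,h in[("can",(347,222),(407,155),128),("amber",(458,216),(280,190),118),("pump",(574,215),(155,185),122)]:
    A=pix2(t,[o(p,105,165)],h-2)[0];B=pix2(s,[o(q,270,120)],h-6)[0];print(n,A.round(1),B.round(1))
b=pix2(t,o([(362,122),(520,108),(526,170),(370,181)],105,165),36);print("block",b.round(1),b.mean(0))
# mat/tray by scene check
hsv=cv2.cvtColor(s["img"],cv2.COLOR_BGR2HSV);nb=(hsv[...,1]<110).astype(np.uint8)
for n,box,z in[("mat",(188,165,265,208),2),("tray",(70,185,188,230),14)]:
    m=np.zeros_like(nb);m[box[1]:box[3],box[0]:box[2]]=nb[box[1]:box[3],box[0]:box[2]]
    k=max(cv2.findContours(m,0,1)[0],key=cv2.contourArea);print(n,cv2.minAreaRect(pix2(s,k.reshape(-1,2),z)[:,:2].astype(np.float32)))
E
```

```text
tidy [[660.3 369.8]
 [664.9 156.3]
 [496.3 151.1]
 [490.6 365.6]] [578.05245766 260.69900467] yaw of +y edge [np.float64(1.22), np.float64(1.52)]
can [530.8 326.3 126. ] [520.8 332.4 122. ]
amber [535.5 261.4 116. ] [531.9 260.9 112. ]
pump [535.8 190.7 120. ] [525.7 194.5 116. ]
block [[604.6 339.5  36. ]
 [613.8 236.8  36. ]
 [573.3 232.1  36. ]
 [566.1 333.1  36. ]] [589.45705046 285.35442697  36.        ]
mat ((478.2647399902344, -4.754692077636719), (174.0148162841797, 137.39404296875), 80.03821563720703)
tray ((557.16015625, -260.7565612792969), (260.93292236328125, 131.20266723632812), 80.57765197753906)
```

send_rows(deltas=[[[0.2,0.5,0],0.3,1],[[0.45,1,0],0.7,1],[[0.45,1,0],0.7,1],[[0.45,1,0],0.7,1],[[0.45,1,0],0.7,1],[[0.45,1,0],0.7,1],[[0.45,1,0],0.7,1],[[0.45,1,0],0.7,1],[[0.45,1,0],0.7,1],[[0.45,1,0],0.7,1],[[0.45,1,0],0.7,1],[[0.45,1,0],0.7,1],[[0.45,1,0],0.7,1],[[0.45,1,0],0.7,1],[[0.45,1,0],0.7,1],[[0.45,1,0],0.7,1],[[0.45,1,0],0.7,1],[[0.45,1,0],0.7,1],[[0.45,1,0],0.7,1],[[0.45,1,0],0.7,1]], newtons=50)

```text
time: 2.1
eef_pos: [458.2, 46.7, 231.0]
orientation: [-180.0, -0.0, 88.2]
force: [-0.2, -0.7, -0.5]
opening: 85.2
gripper_force: 0.0
```

send_rows(deltas=[[[0.5,1,0],0.2,1],[[0.5,1,0],0.2,1],[[0.5,1,0],0.28,1],[[0.5,1,0],0,1],[[0.49,0.6,0],0,1],[[0,0.3,0],0,1],[[0,0,-0.5],0,1],[[0,0,-0.5],0,1],[[0,0,0],0,1],[[0,0,0],0,1]])

```text
time: 3.1
eef_pos: [532.4, 190.6, 199.9]
orientation: [-179.8, 0.0, 91.3]
force: [0.6, 0.1, 0.5]
opening: 85.5
gripper_force: 0.0
```

```bash
python3 - <<'E'
from cell import *
from h import *
c=capture("scene");crop(c,240,80,420,225,4,"pics/s1.png")
print(observe()["eef_pos"],observe()["orientation"])
for p in[(533.7,191.6,122),(532.1,259.6,118),(530.4,327.6,128),(533.7,191.6,4)]:print(((proj(c,p)-[240,80])*4).round())
E
```

```text
[533.20318365 190.74566085 200.84309411] [-1.79939263e+02  1.72359322e-02  9.13211990e+01]
[[241. 305.]]
[[341. 303.]]
[[443. 283.]]
[[230. 449.]]
```

View pics/s1.png

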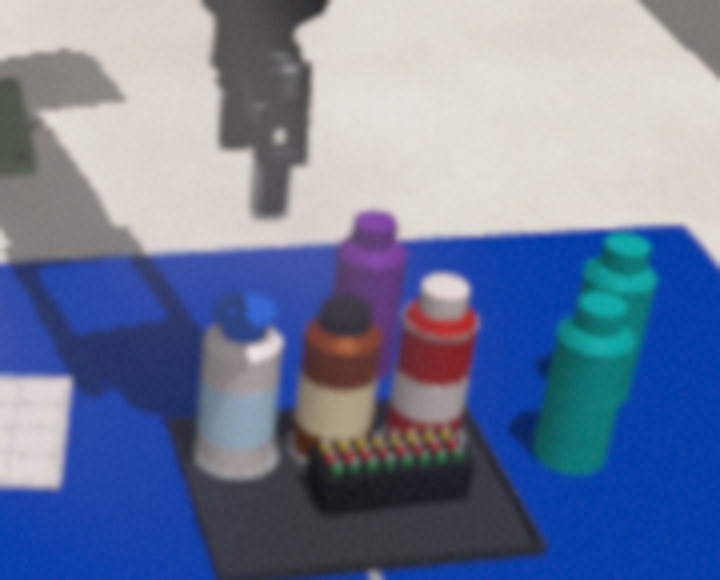

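The picture shows the pump cap at (245,303), against a prediction of (241,305), so my estimate is about 2 mm off. The hand is above it, so I descend and grip.

send_rows(deltas=[[[0,0.04,-0.6],0,1],[[0,0,-0.8],0,1],[[0,0,-0.8],0,1],[[0,0,-0.8],0,1],[[0,0,-0.6],0,1],[[0,0,-0.5],0,1],[[0,0,-0.44],0,1],[[0,0,0],0,1],[[0,0,0],0,-1],[[0,0,0],0,-1],[[0,0,0],0,-1],[[0,0,0],0,-1],[[0,0,0],0,-1],[[0,0,0],0,-1],[[0,0,0],0,-1],[[0,0,0],0,-1]], newtons=40)

```text
time: 4.75
eef_pos: [535.0, 193.1, 66.5]
orientation: [179.8, -0.0, 91.4]
force: [-0.1, -0.2, 5.8]
opening: 50.6
gripper_force: 43.0
```

send_rows(deltas=[[[0,0,0.3],0,-1],[[0,0,0.6],0,-1],[[0,0,0.8],0,-1],[[0,0,0.5],0,-1],[[0,-0.3,0.3],0,-1],[[0,-0.6,0],-0.16,-1],[[0,-0.9,0],-0.25,-1],[[0,-1,0],-0.25,-1],[[0,-1,0],-0.25,-1],[[0,-1,0],-0.25,-1],[[0,-1,0],-0.25,-1],[[0,-1,0],-0.25,-1],[[0,-1,0],-0.25,-1],[[0,-1,0],-0.25,-1],[[0,-1,0],0,-1],[[0,-1,0],0,-1],[[0,-1,0],0,-1],[[0,-1,0],0,-1],[[0,-1,0],0,-1],[[0.1,-1,0],0,-1]])

```text
time: 6.75
eef_pos: [535.1, -252.4, 139.1]
orientation: [-179.9, -0.0, 80.6]
force: [0.6, -1.0, -2.5]
opening: 50.8
gripper_force: 42.2
```

send_rows(deltas=[[[0,-1,0],0,-1],[[0,-1,0],0,-1],[[0,-0.9,0],0,-1],[[0,-0.6,0],0,-1],[[0,-0.3,0],0,-1],[[0,-0.09,0],0,-1],[[0,0,-0.3],0,-1],[[0,0,-0.6],0,-1],[[0,0,-0.6],0,-1],[[0,0,-0.5],0,-1],[[0,0,-0.3],0,-1],[[0,0,-0.1],0,-1],[[0,0,-0.06],0,-1],[[0,0,0],0,-1]])

```text
time: 8.15
eef_pos: [537.4, -366.1, 75.3]
orientation: [-179.9, -0.1, 80.7]
force: [-13.7, 14.1, 40.1]
opening: 50.6
gripper_force: 48.4
```

I miscounted by 30 mm in y, so the bottle sits on the tray's rim. I lift it and correct.

send_rows(deltas=[[[0,0,0.3],0,-1],[[0,0,0.6],0,-1],[[0,0.4,0.3],0,-1],[[0,0.4,0],0,-1],[[0,0.2,0],0,-1],[[0,0,0],0,-1],[[0,0,0],0,-1],[[0,0,0],0,-1]])

```text
time: 8.95
eef_pos: [536.4, -337.9, 101.5]
orientation: [-179.9, -0.0, 80.6]
force: [1.1, -0.9, -1.5]
opening: 50.5
gripper_force: 43.4
```

```bash
python3 - <<'E'
from cell import *
from h import *
c=capture("scene");crop(c,70,130,200,235,5,"pics/s2.png")
print(observe()["eef_pos"],observe()["orientation"],observe()["force"])
E
```

```text
[ 536.51841738 -338.06922391  101.72723948] [-1.79967383e+02 -1.02715514e-02  8.05677811e+01] [ 0.79063538  0.02066821 -1.32087091]
```

View pics/s2.png

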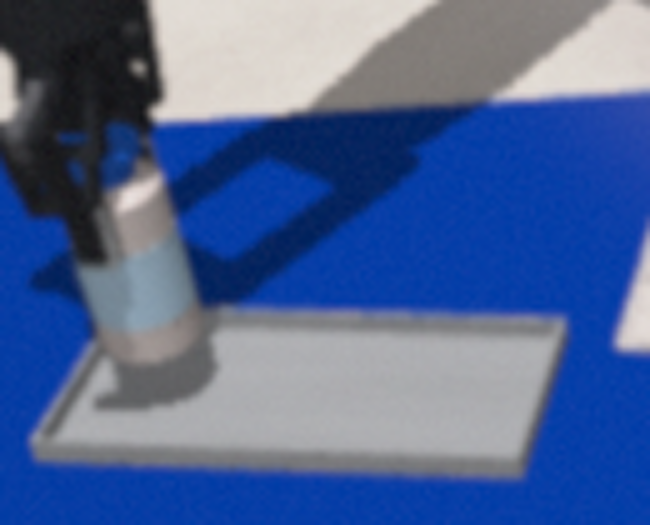

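```bash
python3 - <<'E'
from cell import *
from h import *
c=capture("scene")
print(((proj(c,[(537,-338,z) for z in(37,37+40,37+75,37+118)])-[70,130])*5).round())
im=c["img"];hsv=cv2.cvtColor(im,cv2.COLOR_BGR2HSV)
g=cv2.Canny(im,40,120)
for r in range(174,202,3):
    row=hsv[r];print(r,[tuple(int(v) for v in row[x]) for x in range(82,118,3)])
E
```

```text
[[152. 337.]
 [133. 276.]
 [116. 220.]
 [ 94. 148.]]
174 [(111, 203, 113), (105, 35, 29), (135, 12, 41), (165, 5, 98), (5, 18, 155), (5, 18, 153), (5, 20, 141), (158, 8, 121), (111, 228, 161), (110, 238, 168), (110, 240, 167), (110, 243, 167)]
177 [(111, 222, 156), (108, 43, 30), (113, 31, 33), (110, 8, 100), (8, 19, 146), (8, 20, 154), (8, 14, 144), (104, 26, 128), (112, 173, 140), (110, 238, 163), (110, 244, 168), (110, 243, 167)]
180 [(109, 247, 132), (112, 94, 49), (110, 44, 35), (130, 9, 89), (170, 6, 127), (105, 16, 160), (103, 44, 161), (103, 54, 146), (108, 91, 115), (109, 250, 98), (110, 244, 135), (110, 249, 162)]
183 [(109, 247, 93), (110, 96, 106), (102, 38, 102), (105, 27, 113), (103, 49, 145), (103, 56, 173), (103, 53, 167), (104, 55, 152), (103, 58, 128), (110, 241, 94), (110, 234, 95), (110, 239, 95)]
186 [(111, 217, 95), (110, 146, 105), (104, 54, 146), (102, 53, 149), (103, 56, 150), (103, 55, 175), (102, 54, 169), (103, 54, 157), (104, 56, 137), (110, 180, 98), (109, 247, 93), (110, 231, 96)]
189 [(110, 237, 139), (109, 235, 101), (104, 61, 141), (103, 56, 150), (1
[... 188 characters left out ...]
55, 148), (103, 55, 163), (103, 54, 175), (104, 55, 173), (103, 54, 164), (105, 23, 134), (162, 13, 102), (112, 37, 103), (110, 39, 138)]
195 [(109, 255, 164), (110, 246, 164), (114, 143, 109), (106, 24, 136), (102, 40, 147), (103, 35, 169), (106, 24, 160), (170, 5, 147), (7, 17, 136), (6, 11, 116), (120, 5, 109), (120, 5, 145)]
198 [(110, 247, 164), (110, 243, 166), (114, 89, 120), (7, 18, 126), (6, 19, 136), (6, 16, 157), (8, 19, 159), (11, 19, 151), (7, 17, 138), (160, 7, 106), (120, 5, 145), (108, 7, 180)]
201 [(110, 243, 166), (113, 171, 167), (113, 18, 113), (135, 4, 130), (8, 16, 130), (6, 17, 151), (5, 18, 156), (0, 12, 129), (130, 8, 102), (130, 8, 99), (110, 6, 125), (120, 6, 179)]
```

The bottle hangs upright, since its lean in the picture matches the perspective. I lower it gently.

send_rows(deltas=[[[0,0,-0.4],0,-1],[[0,0,-0.4],0,-1],[[0,0,-0.2],0,-1],[[0,0,-0.1],0,-1],[[0,0,-0.06],0,-1],[[0,0,-0.04],0,-1],[[0,0,0],0,-1],[[0,0,0],0,-1]])

```text
time: 9.85
eef_pos: [537.0, -338.1, 66.8]
orientation: [180.0, 0.0, 80.6]
force: [-0.0, -0.1, -1.2]
opening: 50.7
gripper_force: 43.4
```

send_rows(deltas=[[[0,0,-0.04],0,-1],[[0,0,-0.03],0,-1],[[0,0,0],0,-1],[[0,0,0],0,-1]])

```text
time: 10.25
eef_pos: [537.0, -338.2, 65.0]
orientation: [180.0, 0.0, 80.6]
force: [-1.2, -0.3, 3.9]
opening: 50.3
gripper_force: 43.8
```

send_rows(deltas=[[[0,0,0],0,-0.1],[[0,0,0],0,0.4],[[0,0,0],0,1],[[0,0,0],0,1],[[0,0,0],0,1],[[0,0,0.3],0,1],[[0,0,1],0,1],[[0,0,1],0,1],[[0,0,1],0,1],[[0,0,1],0,1],[[0,0.5,0],0.16,1],[[0,1,0],0.5,1],[[0,1,0],0.5,1],[[0,1,0],0.5,1],[[0,1,0],0.5,1],[[0,1,0],0,1],[[-0.15,1,0],0,1],[[0,1,0],0,1],[[0,1,0],0,1],[[0,1,0],0,1]])

```text
time: 12.25
eef_pos: [531.4, -51.1, 192.7]
orientation: [-180.0, -0.0, 91.4]
force: [0.5, 0.0, -0.8]
opening: 85.1
gripper_force: 0.0
```

```bash
python3 - <<'E'
from cell import *
from h import *
c=capture("scene");a=c["img"][150:235,60:200];b=capture("top")["img"][165:250,310:450]
cv2.imwrite("pics/s3.png",cv2.resize(np.hstack([a,b]),None,fx=2.8,fy=2.8,interpolation=2))
print(observe()["eef_pos"])
E
```

```text
[531.10625905 -48.97527084 192.54522286]
```

View pics/s3.png

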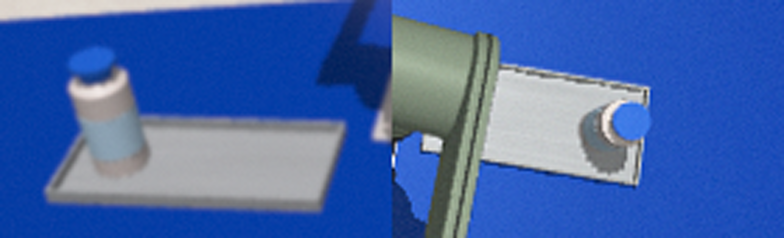

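The pump stands upright in the tray, at (105,110) in the left half. Next is the amber bottle.

send_rows(deltas=[[[0,1,0],0,1],[[0,1,0],0,1],[[0,1,0],0,1],[[0,1,0],0,1],[[0,1,0],0,1],[[0,1,0],0,1],[[0,1,0],0,1],[[0,1,0],0,1],[[0,1,0],0,1],[[0,0.8,0],0,1],[[0,0.44,0],0,1],[[0,0.2,0],0,1],[[0,0,0],0,1],[[0,0,0],0,1],[[0,0,-0.6],0,1],[[0,0,-0.9],0,1],[[0,0,-0.9],0,1],[[0,0,-0.8],0,1],[[0,0,-0.6],0,1],[[0,0,-0.47],0,1]])

```text
time: 14.35
eef_pos: [531.8, 258.8, 63.6]
orientation: [-179.9, 0.0, 91.3]
force: [0.1, -0.3, -0.5]
opening: 85.2
gripper_force: 0.0
```

send_rows(deltas=[[[0,0,0],0,1],[[0,0,0],0,-1],[[0,0,0],0,-1],[[0,0,0],0,-1],[[0,0,0],0,-1],[[0,0,0],0,-1],[[0,0,0],0,-1],[[0,0,0],0,-1],[[0,0,0],0,-1]])

```text
time: 15.25
eef_pos: [533.9, 260.8, 67.0]
orientation: [179.8, -0.0, 91.4]
force: [1.0, -1.4, 5.1]
opening: 50.6
gripper_force: 42.1
```

send_rows(deltas=[[[0,0,0.3],0,-1],[[0,0,0.6],0,-1],[[0,0,0.8],0,-1],[[0,0,0.5],0,-1],[[0,-0.4,0.3],0,-1],[[0,-0.8,0],-0.16,-1],[[0,-1,0],-0.25,-1],[[0,-1,0],-0.25,-1],[[0,-1,0],-0.25,-1],[[0,-1,0],-0.25,-1],[[0,-1,0],-0.25,-1],[[0,-1,0],-0.25,-1],[[0,-1,0],-0.25,-1],[[0,-1,0],-0.25,-1],[[0.1,-1,0],0,-1],[[0.1,-1,0],0,-1],[[0.1,-1,0],0,-1],[[0.1,-1,0],0,-1],[[0.1,-1,0],0,-1],[[0.08,-1,0],0,-1]])

```text
time: 17.25
eef_pos: [548.2, -197.2, 139.2]
orientation: [-179.9, -0.0, 80.6]
force: [0.7, 0.1, -2.2]
opening: 50.9
gripper_force: 42.2
```

send_rows(deltas=[[[0,-1,0],0,-1],[[0,-0.8,0],0,-1],[[0,-0.38,0],0,-1],[[0,0,0],0,-1],[[0,0,0],0,-1]])

```text
time: 17.75
eef_pos: [548.9, -260.2, 139.5]
orientation: [-179.9, -0.1, 80.6]
force: [-0.1, 0.8, -2.8]
opening: 50.8
gripper_force: 42.3
```

send_rows(deltas=[[[0,0,-0.4],0,-1],[[0,0,-0.7],0,-1],[[0,0,-0.7],0,-1],[[0,0,-0.4],0,-1],[[0,0,-0.2],0,-1],[[0,0,-0.08],0,-1],[[0,0,-0.05],0,-1],[[0,0,0],0,-1],[[0,0,0],0,-1]])

```text
time: 18.65
eef_pos: [550.0, -260.9, 65.9]
orientation: [180.0, 0.0, 80.6]
force: [-3.1, 2.3, 6.3]
opening: 50.4
gripper_force: 42.8
```

send_rows(deltas=[[[0,0,0],0,-0.1],[[0,0,0],0,0.4],[[0,0,0],0,1],[[0,0,0],0,1],[[0,0,0],0,1],[[0,0,0.3],0,1],[[0,0,1],0,1],[[0,0,1],0,1],[[0,0,1],0,1],[[0,0,1],0,1],[[0,0.5,0],0.16,1],[[0,1,0],0.5,1],[[0,1,0],0.5,1],[[0,1,0],0.5,1],[[0,1,0],0.5,1],[[-0.16,1,0],0,1],[[-0.16,1,0],0,1],[[-0.16,1,0],0,1],[[-0.16,1,0],0,1],[[0,1,0],0,1]])

```text
time: 20.65
eef_pos: [529.0, 25.7, 192.6]
orientation: [-179.9, -0.0, 91.4]
force: [0.1, -1.1, 1.0]
opening: 85.0
gripper_force: 0.0
```

send_rows(deltas=[[[0,1,0],0,1],[[0,1,0],0,1],[[0,1,0],0,1],[[0,1,0],0,1],[[0,1,0],0,1],[[0,1,0],0,1],[[0,1,0],0,1],[[0,1,0],0,1],[[0,1,0],0,1],[[0,0.64,0],0,1],[[0,0.3,0],0,1],[[0,0.2,0],0,1],[[0,0,0],0,1],[[0,0,0],0,1]])

```text
time: 22.05
eef_pos: [530.6, 327.2, 193.1]
orientation: [-180.0, 0.0, 91.3]
force: [0.0, 0.1, 0.5]
opening: 85.4
gripper_force: 0.0
```

send_rows(deltas=[[[0,0,-0.6],0,1],[[0,0,-0.9],0,1],[[0,0,-0.9],0,1],[[0,0,-0.8],0,1],[[0,0,-0.6],0,1],[[0,0,-0.47],0,1],[[0,0,0],0,1],[[0,0,0],0,-1],[[0,0,0],0,-1],[[0,0,0],0,-1],[[0,0,0],0,-1],[[0,0,0],0,-1],[[0,0,0],0,-1],[[0,0,0],0,-1],[[0,0,0],0,-1]])

```text
time: 23.55
eef_pos: [531.6, 328.7, 67.0]
orientation: [179.8, -0.1, 91.4]
force: [-0.2, 0.2, 6.2]
opening: 49.0
gripper_force: 42.1
```

send_rows(deltas=[[[0,0,0.3],0,-1],[[0,0,0.6],0,-1],[[0,0,0.8],0,-1],[[0,0,0.5],0,-1],[[0,-0.4,0.3],0,-1],[[0,-0.8,0],-0.16,-1],[[0,-1,0],-0.25,-1],[[0,-1,0],-0.25,-1],[[0,-1,0],-0.25,-1],[[0,-1,0],-0.25,-1],[[0,-1,0],-0.25,-1],[[0,-1,0],-0.25,-1],[[0,-1,0],-0.25,-1],[[0,-1,0],-0.25,-1],[[0.2,-1,0],0,-1],[[0.2,-1,0],0,-1],[[0.2,-1,0],0,-1],[[0.2,-1,0],0,-1],[[0.2,-1,0],0,-1],[[0.08,-1,0],0,-1]])

```text
time: 25.55
eef_pos: [562.0, -129.6, 139.5]
orientation: [-179.9, 0.0, 80.6]
force: [0.0, 0.3, -1.9]
opening: 48.6
gripper_force: 41.8
```

send_rows(deltas=[[[0,-1,0],0,-1],[[0,-0.6,0],0,-1],[[0,-0.27,0],0,-1],[[0,0,0],0,-1],[[0,0,0],0,-1]])

```text
time: 26.05
eef_pos: [562.4, -182.9, 139.8]
orientation: [-179.9, -0.1, 80.6]
force: [-0.2, -0.3, -1.1]
opening: 48.8
gripper_force: 41.8
```

send_rows(deltas=[[[0,0,-0.4],0,-1],[[0,0,-0.7],0,-1],[[0,0,-0.7],0,-1],[[0,0,-0.4],0,-1],[[0,0,-0.2],0,-1],[[0,0,-0.08],0,-1],[[0,0,-0.05],0,-1],[[0,0,0],0,-1],[[0,0,0],0,-1]])

```text
time: 26.95
eef_pos: [563.1, -183.6, 66.0]
orientation: [180.0, -0.0, 80.6]
force: [-3.7, 1.7, 5.1]
opening: 48.9
gripper_force: 42.5
```

send_rows(deltas=[[[0,0,0],0,-0.1],[[0,0,0],0,0.4],[[0,0,0],0,1],[[0,0,0],0,1],[[0,0,0],0,1],[[0,0,0.3],0,1],[[0,0,1],0,1],[[0,0,1],0,1],[[0,0,1],0,1],[[0,0,1],0,1],[[0,0.5,0],0.16,1],[[0,1,0],0.5,1],[[0,1,0],0.5,1],[[0,1,0],0.5,1],[[0,1,0],0.5,1],[[0,0,0],0,1],[[0,0,0],0,1]])

```text
time: 28.65
eef_pos: [562.4, -48.1, 192.7]
orientation: [-180.0, 0.0, 91.5]
force: [-0.3, 0.0, 0.0]
opening: 85.4
gripper_force: 0.0
```

```bash
python3 - <<'E'
from cell import *
from h import *
c=capture("scene");t=capture("top");pickle.dump({"scene":c,"top":t},open("cap1.pkl","wb"))
a=c["img"][130:230,70:210];b=t["img"][165:265,105:245];b2=t["img"][165:265,310:450]
cv2.imwrite("pics/s4.png",cv2.resize(np.vstack([np.hstack([a,b2]),np.hstack([b,c["img"][130:230,260:400]])]),None,fx=2.8,fy=2.8,interpolation=2))
print(observe()["eef_pos"],observe()["time"])
E
```

```text
[562.68220865 -49.46950598 192.93067852] 28.75
```

View pics/s4.png

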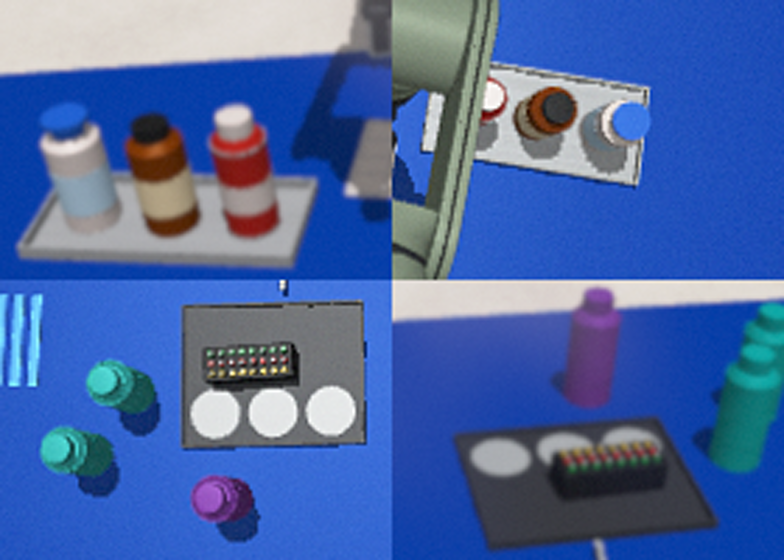

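All three bottles stand in the tray, and the tidy's three white discs are now free at about (215,412), (272,412) and (330,410) in the lower-left panel. I measure the discs and the block.

```bash
python3 - <<'E'
from h import *
d=pickle.load(open("cap1.pkl","rb"));t=d["top"];im=t["img"]
hsv=cv2.cvtColor(im,cv2.COLOR_BGR2HSV);m=((hsv[...,1]<40)&(hsv[...,2]>150)).astype(np.uint8);m[:,:165]=0;m[:,240:]=0;m[:195]=0;m[225:]=0
for k in cv2.findContours(m,0,1)[0]:
    if cv2.contourArea(k)>100:
        P=pix2(t,k.reshape(-1,2),4)[:,:2].astype(np.float32);print("disc",cv2.minEnclosingCircle(P))
v=hsv[...,2];m=((v<45)).astype(np.uint8);m[:,:170]=0;m[:,230:]=0;m[:175]=0;m[204:]=0
cv2.imwrite("pics/m.png",m*255)
m2=cv2.inRange(hsv,(0,70,60),(95,255,255))*0+((hsv[...,1]>90)&(hsv[...,2]>70)).astype(np.uint8);m2[:,:170]=0;m2[:,228:]=0;m2[:178]=0;m2[204:]=0
for n,mm,z in(("dark",m,36),("bits",m2,44)):
    pts=np.argwhere(mm)[:,::-1];P=pix2(t,pts,z)[:,:2].astype(np.float32);print(n,len(pts),cv2.minAreaRect(P))
crop(t,170,170,235,212,10,"pics/c3.png")
E
```

```text
disc ((533.8594360351562, 261.7253723144531), 29.66400909423828)
disc ((530.9884033203125, 329.4430236816406), 29.61305046081543)
disc ((535.0729370117188, 193.05941772460938), 29.638662338256836)
dark 109 ((579.5184326171875, 279.89178466796875), (43.46512222290039, 106.74042510986328), 8.216192245483398)
bits 63 ((588.7518310546875, 302.0184326171875), (125.9266586303711, 43.64205551147461), 81.36103057861328)
```

View pics/c3.png

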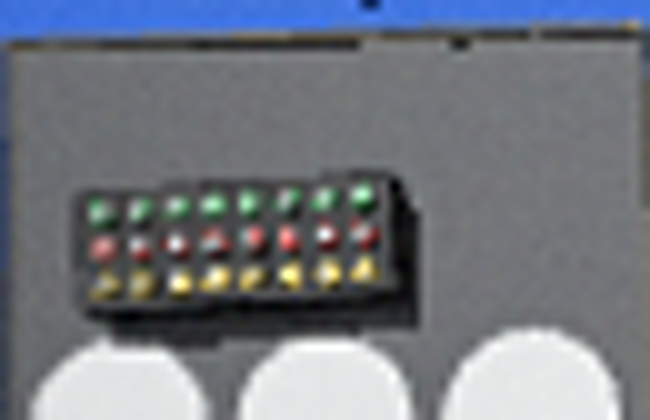

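The bits run from (98,212) and (362,194) to (364,268) and (104,286) in this crop, giving the block's centre and heading.

```bash
python3 - <<'E'
from h import *
t=pickle.load(open("cap1.pkl","rb"))["top"]
P=pix2(t,(np.array([(98,212),(362,194),(364,268),(104,286)])+.5)/10-.5+170,44)
print(P.round(1),P.mean(0))
for a,b in((0,1),(3,2)):
    e=P[a]-P[b];print(np.degrees(np.arctan2(-e[0],e[1])))
Q=pix2(t,(np.array([(76,190),(390,174),(402,292),(86,308)])+.5)/10-.5+170,36);print(Q.mean(0))
E
```

```text
[[597.7 329.9  44. ]
 [603.6 244.6  44. ]
 [579.6 243.5  44. ]
 [573.7 327.2  44. ]] [588.66914284 286.2993422   44.        ]
3.937800809387416
4.015536555137167
[589.45502889 285.68668685  36.        ]
```

send_rows(deltas=[[[0,0.5,0],0,1],[[0.2,1,0],0.26,1],[[0.2,1,0],0.26,1],[[0.2,1,0],0,1],[[0.26,1,0],0,1],[[0,1,0],0,1],[[0,1,0],0,1],[[0,1,0],0,1],[[0,1,0],0,1],[[0,1,0],0,1],[[0,1,0],0,1],[[0,0.5,0],0,1],[[0,0.2,0],0,1],[[0,0,0],0,1],[[0,0,-0.6],0,1],[[0,0,-1],0,1],[[0,0,-1],0,1],[[0,0,-1],0,1],[[0,0,-0.6],0,1],[[0,0,0],0,1]])

```text
time: 30.75
eef_pos: [585.9, 284.2, 63.2]
orientation: [-179.5, 0.1, 93.9]
force: [-0.6, -0.6, 0.2]
opening: 85.3
gripper_force: 0.0
```

```bash
python3 - <<'E'
from cell import *
from h import *
c=capture("scene");crop(c,270,120,410,230,5,"pics/s5.png");print(observe()["eef_pos"])
E
```

```text
[587.58395028 285.02733039  65.54172176]
```

View pics/s5.png

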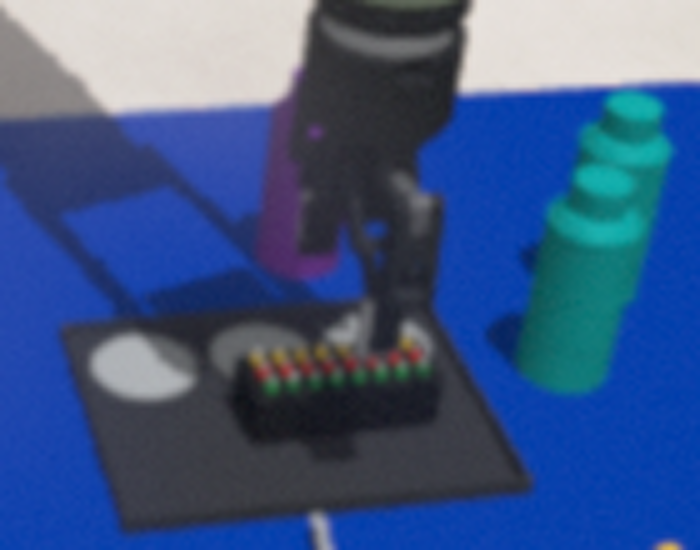

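```bash
python3 - <<'E'
from cell import *
from h import *
c=capture("scene");e=observe()["eef_pos"];print(e)
for P in[(633,286,e[2]+13),(633,286,e[2]),(545,286,e[2]+13),(589,287,44),(593,235,36),(586,338,36)]:print(P,((proj(c,P)-[270,120])*5).round())
E
```

```text
[588.99172379 285.81654314  67.35827772]
(633, 286, np.float64(80.3582777210507)) [[371. 346.]]
(633, 286, np.float64(67.3582777210507)) [[368. 367.]]
(545, 286, np.float64(80.3582777210507)) [[324. 248.]]
(589, 287, 44) [[340. 352.]]
(593, 235, 36) [[244. 375.]]
(586, 338, 36) [[429. 354.]]
```

The front finger's tip at (372,350) matches its projection (371,346), and the block is straddled. I descend and grip.

send_rows(deltas=[[[0,0,-0.4],0,1],[[0,0,-0.6],0,1],[[0,0,-0.5],0,1],[[0,0,-0.25],0,1],[[0,0,-0.1],0,1],[[0,0,-0.05],0,1],[[0,0,0],0,1],[[0,0,0],0,1],[[0,0,0],0,-1],[[0,0,0],0,-1],[[0,0,0],0,-1],[[0,0,0],0,-1],[[0,0,0],0,-1],[[0,0,0],0,-1],[[0,0,0],0,-1],[[0,0,0],0,-1],[[0,0,0],0,-1]])

```text
time: 32.55
eef_pos: [589.0, 287.1, 10.6]
orientation: [179.9, -0.0, 94.0]
force: [0.6, -0.2, 2.5]
opening: 39.4
gripper_force: 43.2
```

send_rows(deltas=[[[0,0,0.3],0,-1],[[0,0,0.7],0,-1],[[0,0,0.8],0,-1],[[0,0,0.5],0,-1],[[0,-0.4,0.2],0,-1],[[-0.33,-0.8,0],-0.4,-1],[[-0.4,-1,0],-0.4,-1],[[-0.4,-1,0],-0.4,-1],[[-0.4,-1,0],-0.4,-1],[[-0.4,-1,0],-0.4,-1],[[-0.4,-1,0],-0.4,-1],[[-0.4,-1,0],-0.4,-1],[[-0.4,-1,0],0,-1],[[-0.4,-0.9,0],0,-1],[[-0.2,-0.42,0],0,-1],[[0,-0.2,0],0,-1],[[0,0,0],0,-1],[[0,0,0],0,-1]])

```text
time: 34.35
eef_pos: [477.2, -4.1, 85.2]
orientation: [180.0, -0.0, 80.0]
force: [0.4, 1.2, -1.3]
opening: 39.4
gripper_force: 42.7
```

send_rows(deltas=[[[0,0,-0.4],0,-1],[[0,0,-0.7],0,-1],[[0,0,-0.7],0,-1],[[0,0,-0.4],0,-1],[[0,0,-0.2],0,-1],[[0,0,-0.08],0,-1],[[0,0,-0.05],0,-1],[[0,0,0],0,-1],[[0,0,0],0,-1]])

```text
time: 35.25
eef_pos: [477.5, -4.7, 10.0]
orientation: [179.9, 0.0, 80.0]
force: [-1.0, 0.1, -0.9]
opening: 39.2
gripper_force: 42.7
```

send_rows(deltas=[[[0,0,-0.04],0,-1],[[0,0,0],0,-1],[[0,0,0],0,-0.2],[[0,0,0],0,0.3],[[0,0,0],0,1],[[0,0,0],0,1],[[0,0,0],0,1],[[0,0,0.3],0,1],[[0,0,0.8],0,1],[[0,0,1],0,1],[[0,0,1],0,1],[[0,0,1],0,1],[[0,0,1],0,1],[[0,0,1],0,1],[[0.4,-0.8,0],0.12,1],[[0.47,-1,0],0,1],[[0.5,-1,0],0,1],[[0.5,-1,0],0,1],[[0.5,-1,0],0,1],[[0.5,-0.8,0],0,1]])

```text
time: 37.25
eef_pos: [563.2, -174.3, 191.8]
orientation: [180.0, 0.0, 80.5]
force: [-0.6, 0.3, -0.3]
opening: 85.5
gripper_force: 0.0
```

send_rows(deltas=[[[0,-0.38,0],0,1],[[0,0,0],0,1],[[0,0,0],0,1]])

```text
time: 37.55
eef_pos: [562.0, -183.1, 191.0]
orientation: [-179.9, -0.1, 80.6]
force: [-0.4, -0.0, -0.0]
opening: 85.4
gripper_force: 0.0
```

```bash
python3 - <<'E'
from cell import *
from h import *
c=capture("scene");crop(c,60,110,280,240,3,"pics/s6.png");print(observe()["eef_pos"],observe()["orientation"])
for P in[(477.1,-4.6,34),(563.1,-184,127)]:print(P,((proj(c,P)-[60,110])*3).round())
E
```

```text
[ 562.0458222  -182.77827143  191.0395552 ] [-1.79943907e+02 -4.73093371e-02  8.06158785e+01]
(477.1, -4.6, 34) [[497. 200.]]
(563.1, -184, 127) [[278. 182.]]
```

View pics/s6.png

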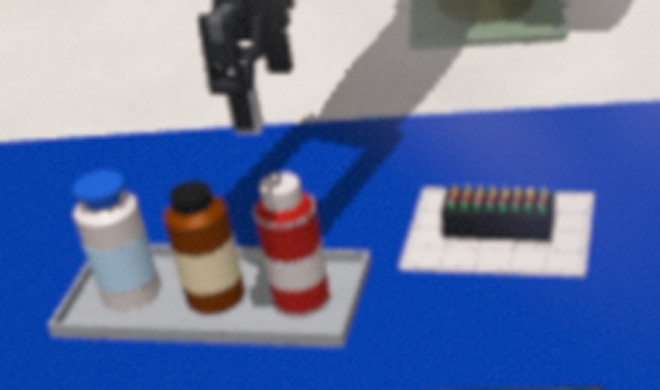

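The block lies in the middle of the mat at (498,212), and all three bottles are upright. The can goes back first.

send_rows(deltas=[[[0,0,-0.6],0,1],[[0,0,-0.9],0,1],[[0,0,-0.9],0,1],[[0,0,-0.8],0,1],[[0,0,-0.6],0,1],[[0,0,-0.43],0,1],[[0,0,0],0,1],[[0,0,0],0,-1],[[0,0,0],0,-1],[[0,0,0],0,-1],[[0,0,0],0,-1],[[0,0,0],0,-1],[[0,0,0],0,-1],[[0,0,0],0,-1],[[0,0,0],0,-1]])

```text
time: 39.1
eef_pos: [563.7, -184.4, 65.9]
orientation: [179.9, 0.0, 80.6]
force: [-1.1, 1.4, 6.8]
opening: 49.1
gripper_force: 41.5
```

send_rows(deltas=[[[0,0,0.3],0,-1],[[0,0,0.6],0,-1],[[0,0,0.8],0,-1],[[0,0,0.5],0,-1],[[0,0.4,0.3],0,-1],[[0,0.8,0],0.16,-1],[[0,1,0],0.25,-1],[[0,1,0],0.25,-1],[[0,1,0],0.25,-1],[[0,1,0],0.25,-1],[[0,1,0],0.25,-1],[[0,1,0],0.25,-1],[[0,1,0],0.25,-1],[[0,1,0],0.25,-1],[[-0.2,1,0],0,-1],[[-0.2,1,0],0,-1],[[-0.2,1,0],0,-1],[[-0.2,1,0],0,-1],[[-0.2,1,0],0,-1],[[-0.08,1,0],0,-1]])

```text
time: 41.1
eef_pos: [528.4, 273.7, 138.4]
orientation: [-179.9, 0.0, 91.4]
force: [0.2, -0.5, -1.5]
opening: 48.8
gripper_force: 41.8
```

send_rows(deltas=[[[0,1,0],0,-1],[[0,0.6,0],0,-1],[[0,0.27,0],0,-1],[[0,0,0],0,-1],[[0,0,0],0,-1]])

```text
time: 41.6
eef_pos: [530.3, 327.2, 138.8]
orientation: [-180.0, 0.1, 91.4]
force: [-0.5, -1.0, -2.0]
opening: 48.9
gripper_force: 41.8
```

send_rows(deltas=[[[0,0,-0.4],0,-1],[[0,0,-0.7],0,-1],[[0,0,-0.7],0,-1],[[0,0,-0.4],0,-1],[[0,0,-0.17],0,-1],[[0,0,-0.06],0,-1],[[0,0,-0.04],0,-1],[[0,0,0],0,-1],[[0,0,0],0,-1]])

```text
time: 42.5
eef_pos: [530.4, 327.6, 67.0]
orientation: [-180.0, 0.0, 91.4]
force: [-4.3, -1.5, 6.3]
opening: 48.6
gripper_force: 42.7
```

send_rows(deltas=[[[0,0,0],0,-0.1],[[0,0,0],0,0.4],[[0,0,0],0,1],[[0,0,0],0,1],[[0,0,0],0,1],[[0,0,0.3],0,1],[[0,0,1],0,1],[[0,0,1],0,1],[[0,0,1],0,1],[[0,0,1],0,1],[[0,-0.5,0],-0.16,1],[[0,-1,0],-0.5,1],[[0,-1,0],-0.5,1],[[0,-1,0],-0.5,1],[[0,-1,0],-0.5,1],[[0.16,-1,0],0,1],[[0.16,-1,0],0,1],[[0.16,-1,0],0,1],[[0.16,-1,0],0,1],[[0,-1,0],0,1]])

```text
time: 44.5
eef_pos: [549.4, 41.4, 193.6]
orientation: [-180.0, 0.0, 80.5]
force: [0.2, -0.2, -0.0]
opening: 85.2
gripper_force: 0.0
```

send_rows(deltas=[[[0,-1,0],0,1],[[0,-1,0],0,1],[[0,-1,0],0,1],[[0,-1,0],0,1],[[0,-1,0],0,1],[[0,-1,0],0,1],[[0,-1,0],0,1],[[0,-1,0],0,1],[[0,-1,0],0,1],[[0,-0.64,0],0,1],[[0,-0.3,0],0,1],[[0,-0.2,0],0,1],[[0,0,0],0,1],[[0,0,0],0,1]])

```text
time: 45.9
eef_pos: [549.6, -260.0, 194.0]
orientation: [-180.0, -0.0, 80.6]
force: [0.2, 0.9, -0.3]
opening: 85.5
gripper_force: 0.0
```

send_rows(deltas=[[[0,0,-0.6],0,1],[[0,0,-0.9],0,1],[[0,0,-0.9],0,1],[[0,0,-0.8],0,1],[[0,0,-0.6],0,1],[[0,0,-0.53],0,1],[[0,0,0],0,1],[[0,0,0],0,-1],[[0,0,0],0,-1],[[0,0,0],0,-1],[[0,0,0],0,-1],[[0,0,0],0,-1],[[0,0,0],0,-1],[[0,0,0],0,-1],[[0,0,0],0,-1]])

```text
time: 47.4
eef_pos: [551.0, -261.9, 66.1]
orientation: [179.8, 0.1, 80.6]
force: [0.9, 0.5, 6.1]
opening: 50.7
gripper_force: 42.6
```

send_rows(deltas=[[[0,0,0.3],0,-1],[[0,0,0.6],0,-1],[[0,0,0.8],0,-1],[[0,0,0.5],0,-1],[[0,0.4,0.3],0,-1],[[0,0.8,0],0.16,-1],[[0,1,0],0.25,-1],[[0,1,0],0.25,-1],[[0,1,0],0.25,-1],[[0,1,0],0.25,-1],[[0,1,0],0.25,-1],[[0,1,0],0.25,-1],[[0,1,0],0.25,-1],[[0,1,0],0.25,-1],[[-0.1,1,0],0,-1],[[-0.1,1,0],0,-1],[[-0.1,1,0],0,-1],[[-0.1,1,0],0,-1],[[-0.1,1,0],0,-1],[[-0.08,1,0],0,-1]])

```text
time: 49.4
eef_pos: [530.3, 196.6, 138.3]
orientation: [-179.9, 0.0, 91.4]
force: [0.2, 0.5, -3.4]
opening: 50.9
gripper_force: 42.3
```

send_rows(deltas=[[[0,1,0],0,-1],[[0,0.8,0],0,-1],[[0,0.38,0],0,-1],[[0,0,0],0,-1],[[0,0,0],0,-1]])

```text
time: 49.9
eef_pos: [531.6, 259.7, 138.7]
orientation: [-179.9, 0.1, 91.4]
force: [1.7, -0.8, -2.6]
opening: 50.8
gripper_force: 42.3
```

```bash
python3 - <<'E'
from cell import *
from h import *
c=capture("scene");crop(c,260,100,400,230,4,"pics/s7.png");print(observe()["eef_pos"],observe()["orientation"])
E
```

```text
[531.81704983 259.27897596 138.76012994] [-1.79939687e+02  5.79321410e-02  9.13514628e+01]
```

View pics/s7.png

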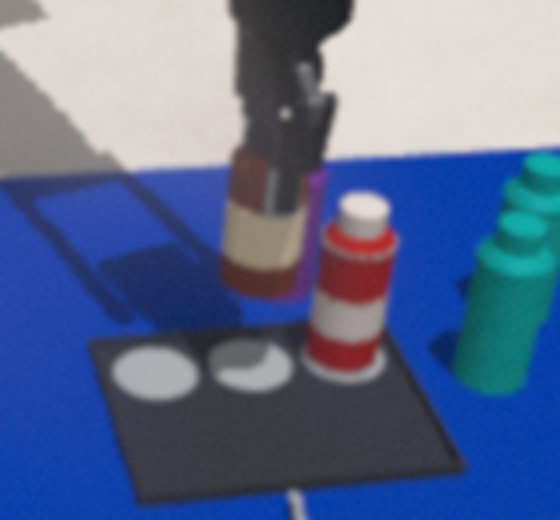

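The can stands centred on its disc at (345,360), and the amber hangs upright over its own. I place the amber and fetch the pump.

send_rows(deltas=[[[0,0,-0.4],0,-1],[[0,0,-0.7],0,-1],[[0,0,-0.7],0,-1],[[0,0,-0.4],0,-1],[[0,0,-0.17],0,-1],[[0,0,-0.06],0,-1],[[0,0,-0.04],0,-1],[[0,0,0],0,-1],[[0,0,0],0,-1]])

```text
time: 50.85
eef_pos: [532.0, 259.6, 67.0]
orientation: [-179.9, 0.1, 91.4]
force: [-6.1, -2.4, 7.0]
opening: 50.9
gripper_force: 43.2
```

send_rows(deltas=[[[0,0,0],0,-0.1],[[0,0,0],0,0.4],[[0,0,0],0,1],[[0,0,0],0,1],[[0,0,0],0,1],[[0,0,0.3],0,1],[[0,0,1],0,1],[[0,0,1],0,1],[[0,0,1],0,1],[[0,0,1],0,1],[[0,-0.5,0],-0.16,1],[[0,-1,0],-0.5,1],[[0,-1,0],-0.5,1],[[0,-1,0],-0.5,1],[[0,-1,0],-0.5,1],[[0.15,-1,0],0,1],[[0,-1,0],0,1],[[0,-1,0],0,1],[[0,-1,0],0,1],[[0,-1,0],0,1]])

```text
time: 52.85
eef_pos: [535.9, -26.3, 193.5]
orientation: [-179.9, 0.0, 80.6]
force: [0.8, 0.4, -0.8]
opening: 85.1
gripper_force: 0.0
```

send_rows(deltas=[[[0,-1,0],0,1],[[0,-1,0],0,1],[[0,-1,0],0,1],[[0,-1,0],0,1],[[0,-1,0],0,1],[[0,-1,0],0,1],[[0,-1,0],0,1],[[0,-1,0],0,1],[[0,-1,0],0,1],[[0,-0.8,0],0,1],[[0,-0.44,0],0,1],[[0,-0.2,0],0,1],[[0,0,0],0,1],[[0,0,0],0,1]])

```text
time: 54.25
eef_pos: [536.7, -336.8, 193.8]
orientation: [-180.0, -0.1, 80.6]
force: [-0.3, -0.2, -0.1]
opening: 85.2
gripper_force: 0.0
```

send_rows(deltas=[[[0,0,-0.6],0,1],[[0,0,-0.9],0,1],[[0,0,-0.9],0,1],[[0,0,-0.8],0,1],[[0,0,-0.6],0,1],[[0,0,-0.53],0,1],[[0,0,0],0,1],[[0,0,0],0,-1],[[0,0,0],0,-1],[[0,0,0],0,-1],[[0,0,0],0,-1],[[0,0,0],0,-1],[[0,0,0],0,-1],[[0,0,0],0,-1],[[0,0,0],0,-1]])

```text
time: 55.75
eef_pos: [537.6, -338.7, 66.1]
orientation: [179.9, 0.1, 80.6]
force: [-1.2, 1.1, 5.9]
opening: 50.5
gripper_force: 42.3
```

send_rows(deltas=[[[0,0,0.3],0,-1],[[0,0,0.6],0,-1],[[0,0,0.8],0,-1],[[0,0,0.5],0,-1],[[0,0.4,0.3],0,-1],[[0,0.8,0],0.16,-1],[[0,1,0],0.25,-1],[[0,1,0],0.25,-1],[[0,1,0],0.25,-1],[[0,1,0],0.25,-1],[[0,1,0],0.25,-1],[[0,1,0],0.25,-1],[[0,1,0],0.25,-1],[[0,1,0],0.25,-1],[[-0.1,1,0],0,-1],[[0,1,0],0,-1],[[0,1,0],0,-1],[[0,1,0],0,-1],[[0,1,0],0,-1],[[0,1,0],0,-1]])

```text
time: 57.75
eef_pos: [532.2, 120.0, 138.6]
orientation: [-179.9, -0.0, 91.4]
force: [-0.1, -0.4, -2.2]
opening: 50.5
gripper_force: 42.1
```

send_rows(deltas=[[[0,1,0],0,-1],[[0,0.9,0],0,-1],[[0,0.4,0],0,-1],[[0,0.19,0],0,-1],[[0,0,0],0,-1],[[0,0,0],0,-1]])

```text
time: 58.35
eef_pos: [533.6, 191.9, 139.0]
orientation: [-180.0, 0.0, 91.3]
force: [-0.7, -1.3, -1.9]
opening: 50.8
gripper_force: 42.1
```

send_rows(deltas=[[[0,0,-0.4],0,-1],[[0,0,-0.7],0,-1],[[0,0,-0.7],0,-1],[[0,0,-0.4],0,-1],[[0,0,-0.07],0,-1],[[0,0,0],0,-1],[[0,0,0],0,-1],[[0,0,0],0,-1]])

```text
time: 59.15
eef_pos: [534.8, 193.0, 72.3]
orientation: [179.9, -0.0, 91.4]
force: [0.2, -0.5, -2.2]
opening: 50.8
gripper_force: 42.1
```

```bash
python3 - <<'E'
from cell import *
from h import *
c=capture("scene");crop(c,260,130,380,225,5,"pics/s8.png");print(observe()["eef_pos"],observe()["orientation"])
def cen(im):
    hsv=cv2.cvtColor(im,cv2.COLOR_BGR2HSV);m=((hsv[...,0]>97)&(hsv[...,0]<109)&(hsv[...,1]>35)&(hsv[...,1]<90)&(hsv[...,2]>110)).astype(np.uint8)
    m[:,:280]=0;m[:,325:]=0;m[:165]=0;m[205:]=0
    p=np.argwhere(m);return p.mean(0)[::-1],p.min(0),p.max(0),len(p)
c0=pickle.load(open("cap0.pkl","rb"))["scene"]
print(cen(c0["img"]),cen(c["img"]))
E
```

```text
[534.66983039 193.00307627  72.25964539] [ 1.79867416e+02 -2.14452009e-02  9.13858118e+01]
(array([299.17521368, 184.27350427]), array([176, 290]), array([191, 308]), 234) (array([298.72103004, 182.50643777]), array([174, 290]), array([189, 308]), 233)
```

View pics/s8.png

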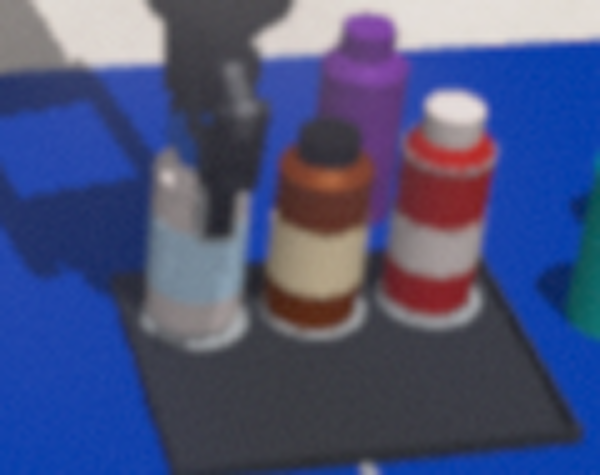

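The pump's band is within about 1 mm sideways of its starting pixel, and it hovers 5 mm over its disc. I set it down.

send_rows(deltas=[[[0,0,-0.1],0,-1],[[0,0,-0.06],0,-1],[[0,0,-0.04],0,-1],[[0,0,0],0,-1],[[0,0,0],0,-1],[[0,0,0],0,-0.1],[[0,0,0],0,0.4],[[0,0,0],0,1],[[0,0,0],0,1],[[0,0,0],0,1],[[0,0,0.3],0,1],[[0,0,1],0,1],[[0,0,1],0,1],[[0,0,1],0,1],[[0,0,1],0,1],[[0,-1,0],0,1],[[0,-1,0],0,1],[[0,-1,0],0,1],[[0,0,0],0,1],[[0,0,0],0,1]])

```text
time: 61.2
eef_pos: [533.9, 102.5, 194.6]
orientation: [180.0, -0.0, 91.3]
force: [0.3, -0.3, -0.4]
opening: 85.4
gripper_force: 0.0
```

```bash
python3 - <<'E'
from cell import *
from h import *
c=capture("scene");cv2.imwrite("pics/s9.png",c["img"]);o=observe();print(o["eef_pos"],o["force"],o["time"])
E
```

```text
[533.82743651 103.10681577 194.49489881] [-0.29230642  0.52849122 -0.01896097] 61.25
```

View pics/s9.png

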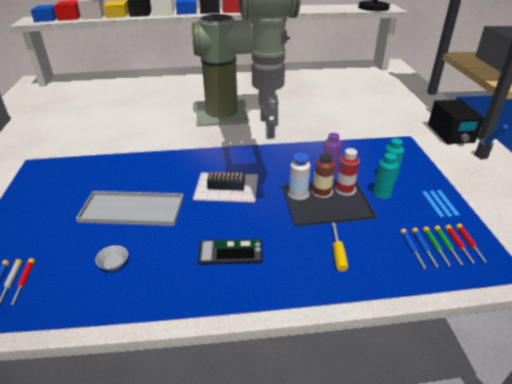

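The bottles are back at (300,178), (324,175) and (347,172), the block is on the mat at (226,181), and the phone, dish and screwdriver have not moved. I hand the job in.

```bash
python3 -c "
from cell import *
print(finish_job())"
```

```text
the job is handed in; nothing more can be done
None
```

I handed the job in at about 61 s, with the bit block upright in the middle of the mat and all three bottles standing back on their own discs; on the way the pump bottle briefly touched the tray's rim (about 40 N at the wrist), and no verdict came back.

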